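Swap the canister for an empty pot on the kitchen scale and zero it

TASK

Make the kitchen scale ready for the next portion: lift the open canister of hazelnuts off the scale by its handle, keep it upright so that nothing spills, and set it down gently so that it stands wholly on the round cork trivet. Then stand the empty white pot upright, wholly on the scale's round platform, let go of it, and only then press the scale's tare button all the way down and release it. Leave the pot that is full of nuts and everything else on the counter where they are.

Things in the scene. Friction and masses are not known exactly. Their poses are not given: they have to be found in the camera images.
- canister: Open round steel canister, 104 mm outside diameter, 100 mm high, full of hazelnuts, about 0.55 kg, standing on the scale's platform at the start. Origin: centre of its underside; z up. A rigid arched handle rises over its mouth in its own y-z plane, top of the arch 172 mm above the underside.
- canister_grip (a point): Centre of the black grip on top of the canister's arched handle, 163 mm above the canister's underside. The grip is a bar 16 mm wide (canister x), 60 mm long (canister y), 18 mm high; free space of 60 mm below it.
- scale: White kitchen scale fixed to the counter, 230 mm (its x) by 170 mm (its y), its housing's flat top 32 mm above the counter. Origin: centre of its underside on the counter. The control panel (dark display and buttons) is along its -x edge, towards the robot; the round platform is on the other side.
- platform (a point): Centre of the top face of the scale's round steel platform, 150 mm diameter, 45 mm above the counter; axes as the scale's.
- tare (a joint): Travel of the spring-loaded tare button in m: 0 released, 0.006 fully down (about 4 N); it counts as pressed above 0.004.
- tare_top (a point): Centre of the top of the tare button, a grey disc of 26 mm diameter in a black round housing on the scale's panel, the larger of the panel's two round buttons; it presses straight down.
- trivet: Flat round cork trivet fixed to the counter, 150 mm diameter, 10 mm thick. Origin: centre of its underside.
- trivet_top (a point): Centre of the trivet's top face, 10 mm above the counter.
- empty_pot: The empty one of two alike white ceramic pots: straight-sided, 62 mm outside diameter, 46 mm high, wall 4 mm, 0.15 kg. Origin: centre of its underside; z up.
- full_pot: The other white pot, same size, heaped with hazelnuts; leave it alone. Origin: centre of its underside.
- mill: Dark wooden pepper mill, 56 mm diameter, 140 mm high, a bystander. Origin: centre of its underside.
- jar: Glass jar with a steel cap, 60 mm diameter, 85 mm high, a bystander. Origin: centre of its underside.
- spatula: Spatula lying flat on the counter at the right, a bystander. Origin near its middle, x along it.
Not all that is in view belongs to the job. What is shaped like the empty_pot but red is not meant.

How it is judged:
By the outcome, as a careful person would: the job done as asked, in the order asked, and still so for the second after the job is handed in, with the robot touching nothing.
It also fails if it takes over 67 s, if anything falls off the work surface, if the arm or the gripper's body presses on something with over 40 N, if the wrist force passes 120 N, or if a joint passes its speed limit or range.

ROBOT

A 6-joint arm with a two-finger parallel gripper is mounted at the origin on the work surface. World frame = base frame: x ahead of the robot, y to its left, z up, the work surface at z = 0. Lengths are in m, angles in rad, forces in N, time in s.
With the tool pointing down it reaches from about 0.375 to 0.9 m from the base axis. Payload 3.1 kg.
Tool frame: the origin (TCP) lies between the finger pads; the fingertips stand 8 mm ahead of it and the grasp point (between the pads) lies 11 mm behind it; z points along the fingers, y is the line along which they close (so a half turn about z gives the same grasp; the last joint's range is limited). The gripper opens to 87 mm and grips with 3 to 60 N. Pads are 19 mm wide; open, the fingers measure 117 mm over their backs; the gripper's body (75 mm by 190 mm) begins 51 mm behind the grasp point.
Start: joints at [1.157, 0.527, 1.433, -0, 1.181, -0.178], TCP at [0.145, 0.608, 0.231] pointing down, gripper open.
Joint ranges: [-3.08, 3.08], [-0.75, 2.2], [0.22, 2.44], [-1.43, 4.57], [0, 2.65], [-2.85, 2.85]. Speed limits (rad/s): [2.79, 2.79, 3.14, 3.14, 3.14, 3.14].

INTERFACE

Orientations are given as a unit quaternion [x, y, z, w].
In Python, from rig import robot gives the robot as it stands.
- The arm moves only by the tool move_arm, never from a script. Its argument "motion" is text: rows parted by semicolons, each of 5 numbers parted by spaces: the opening, from -1 (shut) to 1 (fully open), then the shift along the tool's x, y, z normalised to -1 to 1, where 1 is 0.2 m, then the turn about the tool's z normalised to -1 to 1, where 1 is pi rad. A call has 1 to 12 rows; each row is the pose to reach, as a shift and turn from the pose commanded when the call began, along the tool's axes at that moment, turning the shorter way round; what a row does not reach only later rows make up. A row lasts 1/12 s, in which the tool goes at most 41.7 mm and 7.16 degrees, less where a joint would pass 70% of its speed; a pose out of reach is approached as far as the arm can. A call with a number of a shift or a turn outside -1 to 1 is refused whole. A call with a gripper value outside its range is refused whole. The fingers move at their own pace and stop on an object; "newtons" is the grip in N (left out, the last holds). Time passes only in rows, so rows that repeat a pose let the fingers close. It gives the time, the measured TCP pose, the force, the opening and the grip force at its end, in the units of the state.
- robot.get_obs(): the state, without advancing time (a new reading comes with each control period).
- robot.camera(name): name is "scene" or "top" or "wrist"; returns (picture, depth): 420x560x3 uint8, red, green, blue; 420x560 float32, m along the optical axis (not along the pixel's ray), 0 where there is no reading.
- robot.camera_model(name): a dict with "mtx" (3x3 intrinsics, pixels), "position" and "attitude" of the camera in the world. Camera axes: x right, y down, z forward; pixel columns grow to the right and rows downward; lengths in m; the calibration is good to about 2 mm. A picture is of the moment at which its call begins: read the wrist's pose just before it. camera_model takes no time and is no camera call; for the wrist camera it gives the pose at the moment of the call.
- robot.hand_in(): hands the job in; it is judged then, once.
The state is a dict: "time": time; "q": joint angles; "joint_velocities": joint speeds; "joint_torque": joint torques, N m; "position": TCP position; "tool_rot": TCP orientation; "ft_force": force on the tool from outside, world axes, zero at the start; "moment": the same for the moment, N m; "grip_width": finger opening in m; "grip_force": force on a finger pad.
Only numpy, scipy, OpenCV 4.12 (cv2) and the standard library are available. Lean on these libraries where they do the work, as an engineer would, in place of code of your own. Each camera call takes 0.05 s, during which the arm holds its last target. There are 200 camera calls.

## Working session

There is one attempt and no reset: what is moved stays moved. The work goes in short steps, Python scripts to look and compute and a tool call to move; the robot and the scene stay as the last step left them, time stands still between calls to the robot, and variables do not carry over. Pictures are saved under pics/ and viewed, at most 10 in all, crops included, and the job is handed in when it is done.

Besides the shell and the picture viewer there is one more tool, called after "Emit:" as name(argument=value, ...), one argument or row to a line, values as JSON. move_arm: Moves the arm, as the interface text tells. Its arguments: {"type":"object","properties":{"motion":{"type":"string"},"newtons":{"type":"number"}},"required":["motion"]}

```bash
mkdir -p pics
cat > h.py <<'E'
import numpy as np, cv2
from rig import robot
from scipy.spatial.transform import Rotation as R
def cam(n):
    m=robot.camera_model(n); p,d=robot.camera(n); return p,d,m
def att(m):
    a=np.array(m["attitude"]); return a if a.shape==(3,3) else R.from_quat(a).as_matrix()
def pts(d,m):
    K=np.array(m["mtx"]); v,u=np.indices(d.shape)
    c=np.stack([(u-K[0,2])/K[0,0]*d,(v-K[1,2])/K[1,1]*d,d],-1)
    return c@att(m).T+np.array(m["position"])
def save(n,p): cv2.imwrite("pics/"+n,cv2.cvtColor(p,cv2.COLOR_RGB2BGR))
E
python3 - <<'E'
from h import *
import pickle
D={}
for n in("scene","top"):
    p,d,m=cam(n); save(n+"0.png",p); D[n]=(p,d,m); print(n,m)
pickle.dump(D,open("d0.pkl","wb"))
print(robot.get_obs())
E
```

```text
scene {'mtx': array([[458.054357  ,   0.        , 277.36803709],
       [  0.        , 458.054357  , 208.85978708],
       [  0.        ,   0.        ,   1.        ]]), 'position': array([1.15193724, 0.56412212, 0.84806976]), 'attitude': array([ 0.34632927,  0.83245293, -0.40154371, -0.16075073])}
top {'mtx': array([[494.30285592,   0.        , 273.85938694],
       [  0.        , 494.30285592, 210.22479349],
       [  0.        ,   0.        ,   1.        ]]), 'position': array([ 0.39083347, -0.05128408,  1.21890096]), 'attitude': array([ 0.71422329, -0.69575779,  0.05506283, -0.05267142])}
{'time': 0.1, 'q': array([ 1.15746164e+00,  5.28369625e-01,  1.43380433e+00,  2.01709060e-07,
        1.18142285e+00, -1.78515191e-01]), 'joint_velocities': array([ 0.00072583, -0.00220359, -0.00495212,  0.00197544,  0.00111534,
       -0.00166006]), 'joint_torque': array([-1.25912406e-04, -4.40987206e+01, -1.77150500e+01,  6.34612190e-02,
        5.33189694e-02, -4.10324139e-05]), 'position': array([0.14512543, 0.60723169, 0.22966209]), 'tool_rot': array([ 1.17140161e-01,  9.93114887e-01, -9.58495303e-04, -2.92320529e-04]), 'ft_force': array([ 0.40190478, -0.44121891, -0.54836645]), 'moment': array([-0.00018965,  0.01912914,  0.04098547]), 'grip_force': 0.0, 'grip_width': 0.08714855484214958}
```

View pics/scene0.png

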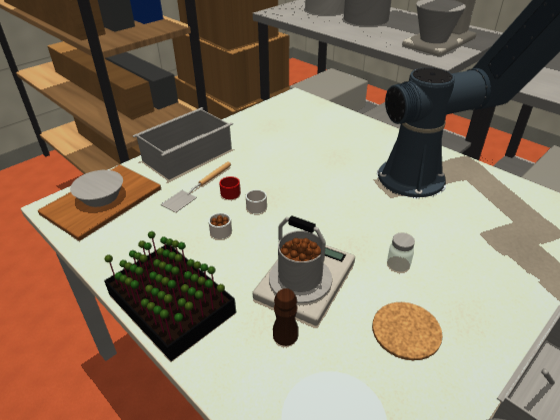

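View pics/top0.png

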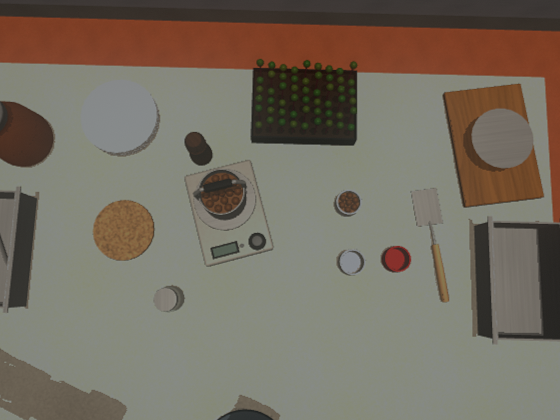

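The top view shows the canister at about (221,193), grip (219,187), tare button (258,241), trivet (124,230), empty pot (350,263), full pot (348,203), red pot (396,259), mill (197,145) and jar (167,299). In the scene view the grip is at (302,225), the empty pot at (256,201) and the trivet at (407,329).

Run:
```python
from h import *
import pickle
D=pickle.load(open("d0.pkl","rb"))
p,d,m=D["top"]; q,e,n=D["scene"]
a=cv2.resize(p[135:275,175:305],None,fx=4,fy=4,interpolation=cv2.INTER_CUBIC)
save("crop.png",a)
T=pts(d,m);S=pts(e,n)
both=np.concatenate([T.reshape(-1,3),S.reshape(-1,3)]); src=np.r_[np.zeros(T.size//3),np.ones(S.size//3)]
def c(name,u,v):
    print(name,T[v,u].round(4))
for x in [("grip",219,187),("tare",258,241),("trivet",124,230),("pot",350,263),("full",348,203),("mill",196,140),("jar",167,299),("counter",300,300),("panel",250,225)]: c(*x)
for nm,u,v in [("grip",302,225),("pot",256,201),("trivet",407,329),("full",220,221)]: print("scene",nm,S[v,u].round(4))
def circ(P,ctr,r,zlo,zhi):
    w=(np.hypot(P[...,0]-ctr[0],P[...,1]-ctr[1])<r)&(P[...,2]>zlo)&(P[...,2]<zhi)
    k=P[w]; cc,rr=cv2.minEnclosingCircle(k[:,:2].astype(np.float32)); return len(k),np.round(cc,4),round(rr,4),k[:,2].mean().round(4),np.median(k,0).round(4)
for nm,P in(("top",T),("scene",S)):
    print(nm,"trivet",circ(P,T[230,124],.09,.006,.014))
    print(nm,"pot rim",circ(P,T[263,350],.045,.038,.055))
    print(nm,"full",circ(P,T[203,348],.045,.03,.06))
    g=T[187,219]
    w=(np.hypot(P[...,0]-g[0],P[...,1]-g[1])<.06)&(P[...,2]>.198)&(P[...,2]<.235)
    k=P[w]; (rc)=cv2.minAreaRect(k[:,:2].astype(np.float32)*1000); print("grip",len(k),rc,k.mean(0),k[:,2].max())
    print(nm,"platform",circ(P,g,.10,.041,.049))
    print(nm,"tare",circ(P,T[241,258],.02,.034,.06))
    print(nm,"canrim",circ(P,g,.075,.13,.15))
w=(T[...,2]>.027)&(T[...,2]<.037)&(np.hypot(T[...,0]-T[225,235,0],T[...,1]-T[225,235,1])<.16)
w=cv2.morphologyEx(w.astype(np.uint8),cv2.MORPH_OPEN,np.ones((3,3)))>0
print("scale",cv2.minAreaRect(T[w][:,:2].astype(np.float32)*1000))
```

```text
grip [0.5908 0.0621 0.2146]
tare [ 0.4956 -0.0173  0.0519]
trivet [0.5174 0.3125 0.0135]
pot [ 0.4517 -0.2424  0.0063]
full [ 0.5926 -0.2301  0.0514]
mill [0.7114 0.1264 0.1429]
jar [0.3562 0.1825 0.0871]
counter [ 0.3595 -0.1219  0.003 ]
panel [0.5359 0.0039 0.0301]
scene grip [0.6006 0.0751 0.2134]
scene pot [ 0.4702 -0.2188  0.0463]
scene trivet [0.5206 0.3205 0.0114]
scene full [ 0.5953 -0.2285  0.0414]
top trivet (2613, array([0.517 , 0.3199]), 0.0866, np.float64(0.0104), array([0.5174, 0.3166, 0.0105]))
top pot rim (152, array([ 0.4531, -0.2402]), 0.0313, np.float64(0.0457), array([ 0.4531, -0.2382,  0.0459]))
top full (516, array([ 0.5961, -0.2318]), 0.0314, np.float64(0.042), array([ 0.5962, -0.231 ,  0.0434]))
grip 319 ((595.3729248046875, 66.02912902832031), (17.62520980834961, 95.08979034423828), 16.006532669067383) [0.59391372 0.06569861 0.2148377 ] 0.22479517703591645
top platform (883, array([0.6011, 0.0637]), 0.0816, np.float64(0.0456), array([0.56  , 0.0415, 0.0458]))
top tare (208, array([ 0.4957, -0.0171]), 0.02, np.float64(0.0483), array([ 0.4952, -0.0166,  0.0471]
[... 447 characters left out ...]
75756835938, 69.814208984375), (18.57476806640625, 91.0738296508789), 13.658310890197754) [0.59710412 0.07213282 0.21241174] 0.221222311402403
scene platform (800, array([0.5954, 0.0694]), 0.0753, np.float64(0.0459), array([0.6194, 0.1117, 0.046 ]))
scene tare (0, array([0., 0.]), 0.0, np.float64(nan), array([nan, nan, nan]))
scene canrim (1023, array([0.5961, 0.0701]), 0.0562, np.float64(0.1373), array([0.5976, 0.0674, 0.136 ]))
scale ((565.95458984375, 58.957427978515625), (228.21095275878906, 169.39898681640625), 16.21623992919922)<stdin>:15: RuntimeWarning: Mean of empty slice.
  ret = ret.dtype.type(ret / rcount)
  return _methods._mean(a, axis=axis, dtype=dtype,
  ret = um.true_divide(
```

View pics/crop.png

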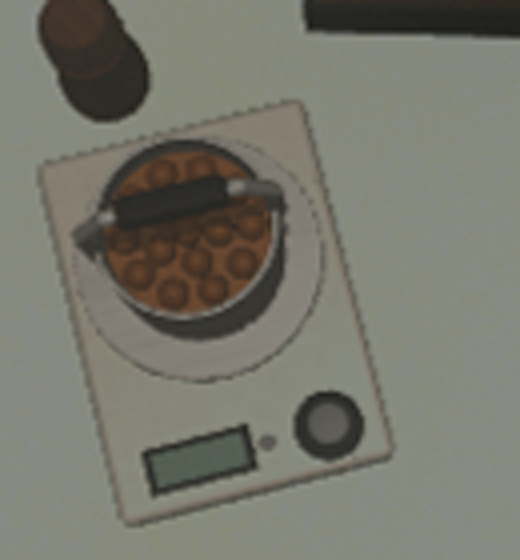

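The crop shows the grip bar running from (118,210) to (228,190), the tare disc at (328,423) and the scale level with the platform. Measured heights match the text: grip 0.208, platform 0.045, rim 0.046. I'll refine the grip yaw, trivet and tare, and move closer.

Run:
```python
from h import *
import pickle
D=pickle.load(open("d0.pkl","rb"))
def ray(m,u,v,z):
    K=np.array(m["mtx"]);r=att(m)@np.array([(u-K[0,2])/K[0,0],(v-K[1,2])/K[1,1],1]);p=np.array(m["position"]);return (p+r*(z-p[2])/r[2]).round(4)
m=D["top"][2];cr=lambda u,v:(175+(u+.5)/4-.5,135+(v+.5)/4-.5)
a=ray(m,*cr(118,210),.21);b=ray(m,*cr(228,190),.21);print("grip",a,b,(a+b)/2,np.degrees(np.arctan2(*(a-b)[[1,0]])),np.linalg.norm(a-b))
print("tare",ray(m,*cr(328,423),.047), "plat",ray(m,*cr(200,257),.045))
for n in("top","scene"):
    p,d,mm=D[n];hsv=cv2.cvtColor(p,cv2.COLOR_RGB2HSV);w=cv2.inRange(hsv,(8,90,60),(25,255,255))
    u,v=(124,230) if n=="top" else (407,329)
    w=cv2.morphologyEx(w,cv2.MORPH_CLOSE,np.ones((7,7)))
    N,L,st,c=cv2.connectedComponentsWithStats(w);k=L[v,u];print(n,st[k],c[k],ray(mm,*c[k],.01))
    P=pts(d,mm);g=np.array([.595,.068]);q=P[(np.hypot(P[...,0]-g[0],P[...,1]-g[1])<.035)&(P[...,2]>.2)&(P[...,2]<.23)]
    c0=q[:,:2].mean(0);U,s,V=np.linalg.svd(q[:,:2]-c0);print("gripPCA",c0,np.degrees(np.arctan2(V[0,1],V[0,0])),len(q))
```

```text
grip [0.5906 0.0934 0.21  ] [0.6028 0.0367 0.21  ] [0.5967  0.06505 0.21   ] 102.14305553096106 0.05799767236708728
tare [ 0.4975 -0.0139  0.047 ] plat [0.5958 0.0664 0.045 ]
top [  93  200   61   60 2855] [123.1821366  229.80595447] [0.5182 0.3156 0.01  ]
gripPCA [0.5936035  0.06669151] -74.82891975465235 273
scene [ 372  302   70   58 3126] [406.87428023 330.69353807] [0.5235 0.3223 0.01  ]
gripPCA [0.59775826 0.07059083] 105.81627728579214 284
```

Emit:
move_arm(
  motion="1 0 0 -0.3 0.05; 1 -0.2 -0.15 -0.3 0.1; 1 -0.4 -0.3 -0.3 0.15; 1 -0.6 -0.45 -0.3 0.2; 1 -0.8 -0.6 -0.3 0.25; 1 -0.94 -0.7 -0.3 0.3; 1 -0.94 -0.7 -0.3 0.353; 1 -0.94 -0.7 -0.3 0.353; 1 -0.94 -0.7 -0.3 0.353; 1 -0.94 -0.7 -0.3 0.353; 1 -0.94 -0.7 -0.3 0.353",
)

```text
time: 1.02
position: [0.2956, 0.4277, 0.2903]
tool_rot: [0.621, 0.783, -0.0, -0.0]
ft_force: [-0.4, -0.4, -0.4]
grip_width: 0.0869
grip_force: 0.0
```

Emit:
move_arm(
  motion="1 -0.2 0.1 0 0; 1 -0.4 0.2 0 0; 1 -0.6 0.3 0 0; 1 -0.8 0.4 0 0; 1 -1 0.5 0 0; 1 -1 0.5 0 0",
)

```text
time: 1.52
position: [0.4412, 0.2525, 0.2905]
tool_rot: [0.622, 0.783, 0.0, 0.001]
ft_force: [0.1, 0.6, 0.2]
grip_width: 0.087
grip_force: 0.0
```

Emit:
move_arm(
  motion="1 -0.2 0.1 0 0; 1 -0.4 0.2 0 0; 1 -0.6 0.3 0 0; 1 -0.8 0.4 0 0; 1 -1 0.5 0 0.005; 1 -1 0.55 0 0.005; 1 -1 0.55 0 0.005",
)

```text
time: 2.1
position: [0.5945, 0.0824, 0.2901]
tool_rot: [0.629, 0.777, 0.001, 0.002]
ft_force: [0.4, 0.3, 0.3]
grip_width: 0.0871
grip_force: 0.0
```

Run:
```python
from h import *
o=robot.get_obs();print(o["position"],o["tool_rot"])
p,d,m=cam("wrist");save("w1.png",p);np.savez("w1.npz",d=d);print(m)
P=pts(d,m);g=np.array([.596,.068]);q=P[(np.hypot(P[...,0]-g[0],P[...,1]-g[1])<.035)&(P[...,2]>.2)&(P[...,2]<.23)]
print(len(q))
if len(q)>9:
    c0=q.mean(0);U,s,V=np.linalg.svd(q[:,:2]-c0[:2],full_matrices=False);print(c0,np.degrees(np.arctan2(V[0,1],V[0,0])))
    k=q[q[:,2]>np.percentile(q[:,2],50)]; print(cv2.minAreaRect(k[:,:2].astype(np.float32)*1000),k[:,2].max())
```

```text
[0.59454814 0.08238364 0.29005548] [6.28996485e-01 7.77405904e-01 6.41110842e-04 1.75244850e-03]
{'mtx': array([[315.55160424,   0.        , 279.52966401],
       [  0.        , 315.55160424, 203.58219925],
       [  0.        ,   0.        ,   1.        ]]), 'position': array([0.58077453, 0.14883866, 0.44373188]), 'attitude': array([0.98663741, 0.10353976, 0.01445172, 0.12496917])}
1330
[0.59326804 0.07633277 0.21561883] -74.70998746810751
((594.1417236328125, 73.31198120117188), (14.310898780822754, 45.207862854003906), 14.328585624694824) 0.21865196618397037
```

View pics/w1.png

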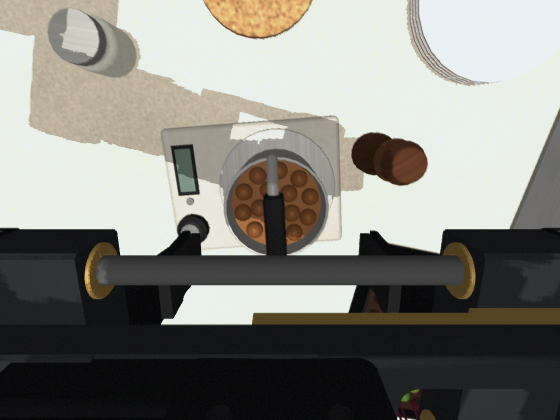

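The wrist view shows the grip bar at about (273,220), between the open fingers, with the canister and tare button (193,228) clear. The grip's centre line passes through (0.5955, 0.068), with its long axis at about 105° and its top at z≈0.218.

Emit:
move_arm(
  motion="1 -0.04 -0.01 0.05 -0.015; 1 -0.071 -0.01 0.15 -0.015; 1 -0.071 -0.01 0.25 -0.015; 1 -0.071 -0.01 0.35 -0.015; 1 -0.071 -0.01 0.42 -0.015; 1 -0.071 -0.01 0.465 -0.015; 1 -0.071 -0.01 0.465 -0.015; 1 -0.071 -0.01 0.465 -0.015",
)

```text
time: 2.82
position: [0.5907, 0.0722, 0.1976]
tool_rot: [0.609, 0.793, -0.0, -0.0]
ft_force: [0.9, -0.8, -0.3]
grip_width: 0.087
grip_force: 0.0
```

Emit:
move_arm(
  motion="-1 0 0 0 0; -1 0 0 0 0; -1 0 0 0 0; -1 0 0 0 0; -1 0 0 0 0; -1 0 0 0 0; -1 0 0 0 0; -1 0 0 0 0; -1 0 0 0 0; -1 0 0 0 0; -1 0 0 0 0; -1 0 0 0 0",
  newtons=40,
)

```text
time: 3.82
position: [0.5921, 0.0712, 0.1978]
tool_rot: [0.61, 0.792, 0.001, 0.001]
ft_force: [1.3, 0.1, -3.4]
grip_width: 0.0156
grip_force: 40.0
```

Emit:
move_arm(
  motion="-1 0 0 -0.01 0; -1 0 0 -0.03 0; -1 0 0 -0.06 0; -1 0 0 -0.1 0; -1 0 0 -0.15 0; -1 0 0 -0.2 0; -1 0 0 -0.25 0; -1 0 0 -0.3 0; -1 0 0 -0.34 0; -1 0 0 -0.37 0; -1 0 0 -0.38 0; -1 0 0 -0.38 0",
)

```text
time: 4.82
position: [0.5916, 0.0712, 0.2743]
tool_rot: [0.61, 0.792, 0.0, 0.001]
ft_force: [-0.1, 0.9, -4.0]
grip_width: 0.0153
grip_force: 40.0
```

Run:
```python
from h import *
o=robot.get_obs();print(o["position"],o["ft_force"],o["grip_width"])
p,d,m=cam("scene");save("s2.png",cv2.resize(p[130:330,200:460],None,fx=2.5,fy=2.5))
```

```text
[0.59155808 0.07115931 0.27428044] [-0.0593146   0.9114671  -4.01041218] 0.01528460975251452
```

View pics/s2.png

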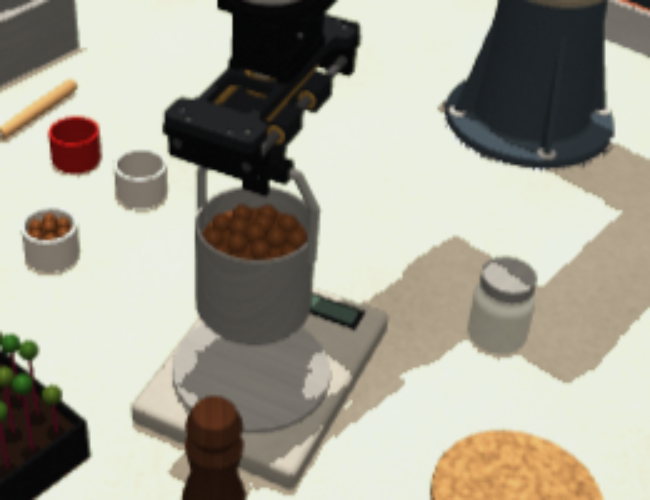

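The canister hangs upright above the platform with no nuts spilled, and the trivet area at lower right is free. I'll carry it over smoothly.

Emit:
move_arm(
  motion="-1 0.01 0 0 0; -1 0.03 0 0 0; -1 0.06 0 0 0; -1 0.1 0 0 0; -1 0.15 0 0 0; -1 0.21 0 0 0; -1 0.28 0 0 0; -1 0.35 0 0 0; -1 0.42 0 0 0; -1 0.49 0 0 0; -1 0.56 0 0 0; -1 0.63 0 0 0",
)

```text
time: 5.87
position: [0.5586, 0.1946, 0.2736]
tool_rot: [0.61, 0.792, 0.0, -0.0]
ft_force: [-0.8, 0.8, -4.4]
grip_width: 0.0158
grip_force: 40.0
```

Emit:
move_arm(
  motion="-1 0.07 0 0 0; -1 0.14 0 0 0; -1 0.21 0 0 0; -1 0.28 0 0 0; -1 0.35 0 0 0; -1 0.42 -0.005 0 0; -1 0.48 -0.01 0 0; -1 0.53 -0.015 0 0; -1 0.58 -0.02 0 0; -1 0.62 -0.025 0 0; -1 0.645 -0.03 0 0; -1 0.66 -0.03 0 0",
)

```text
time: 6.87
position: [0.519, 0.3196, 0.2735]
tool_rot: [0.61, 0.792, -0.0, -0.0]
ft_force: [0.6, -0.1, -4.0]
grip_width: 0.0162
grip_force: 40.0
```

Emit:
move_arm(
  motion="-1 0 0 0 0; -1 0 0 0 0; -1 0 0 0 0",
)

```text
time: 7.12
position: [0.5198, 0.3186, 0.2735]
tool_rot: [0.61, 0.792, -0.0, 0.0]
ft_force: [0.7, 0.2, -4.1]
grip_width: 0.0155
grip_force: 40.0
```

Run:
```python
from h import *
o=robot.get_obs();print(o["position"],o["ft_force"])
for n in("scene","top"):
    p,d,m=cam(n);P=pts(d,m)
    g=o["position"]
    w=(np.hypot(P[...,0]-g[0],P[...,1]-g[1])<.062)&(P[...,2]>.09)&(P[...,2]<.19);k=P[w]
    print(n,len(k),cv2.minEnclosingCircle(k[:,:2].astype(np.float32)),np.percentile(k[:,2],[2,50,98]))
    save(n+"3.png",p)
a=cv2.imread("pics/scene3.png")[150:400,270:530];b=cv2.imread("pics/top3.png")[130:330,40:240]
cv2.imwrite("pics/c3.png",np.hstack([cv2.resize(a,(416,400)),cv2.resize(b,(400-16,400))]))
```

```text
[0.51984472 0.31855899 0.27353833] [ 0.73251813  0.15287326 -4.13374789]
scene 1163 ((0.527563214302063, 0.3170773684978485), 0.051591090857982635) [0.12919679 0.15945703 0.18866093]
top 403 ((0.5205491781234741, 0.3094382584095001), 0.05163230374455452) [0.12965006 0.16098954 0.18925353]
```

View pics/c3.png

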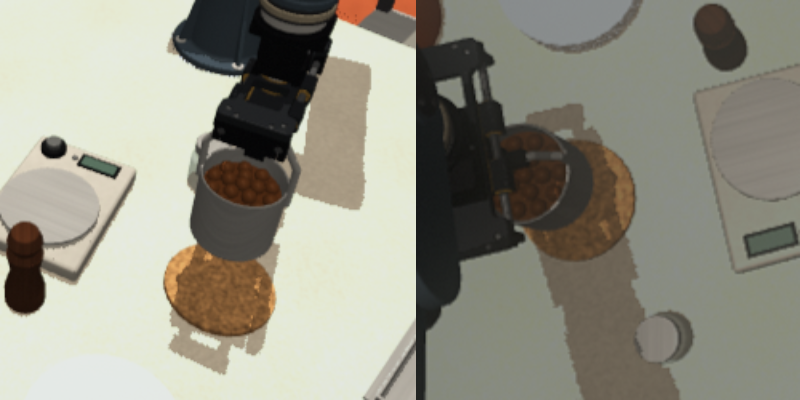

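The canister hangs upright over the trivet, with its centre about (0.524, 0.314) and within ~6 mm of the trivet's centre. I'll lower it gently.

Emit:
move_arm(
  motion="-1 0 0.0 0.02 0; -1 0 0 0.06 0; -1 0 0 0.12 0; -1 0 0 0.19 0; -1 0 0 0.26 0; -1 0 0 0.33 0; -1 0 0 0.39 0; -1 0 0 0.44 0; -1 0 0 0.48 0; -1 0 0 0.505 0; -1 0 0 0.52 0; -1 0 0 0.525 0",
)

```text
time: 8.22
position: [0.5196, 0.319, 0.1682]
tool_rot: [0.61, 0.792, -0.0, -0.0]
ft_force: [-0.2, -0.8, -3.9]
grip_width: 0.0158
grip_force: 40.0
```

Emit:
move_arm(
  motion="-1 0 0 0.006 0; -1 0 0 0.012 0; -1 0 0 0.017 0; -1 0 0 0.022 0; -1 0 0 0.026 0; -1 0 0 0.026 0",
)

```text
time: 8.72
position: [0.5195, 0.3191, 0.1633]
tool_rot: [0.61, 0.792, -0.0, -0.0]
ft_force: [-0.6, 0.2, -4.3]
grip_width: 0.0156
grip_force: 40.0
```

Emit:
move_arm(
  motion="-1 0 0 0.003 0; -1 0 0 0.006 0; -1 0 0 0.006 0; -1 0 0 0.006 0",
)

```text
time: 9.05
position: [0.5199, 0.3192, 0.1625]
tool_rot: [0.61, 0.792, 0.0, 0.0]
ft_force: [0.0, 0.0, -2.3]
grip_width: 0.0155
grip_force: 40.0
```

Emit:
move_arm(
  motion="-1 0 0 0.003 0; -1 0 0 0.006 0; -1 0 0 0.006 0; -1 0 0 0.006 0",
)

```text
time: 9.38
position: [0.5206, 0.3196, 0.1623]
tool_rot: [0.61, 0.792, 0.001, 0.001]
ft_force: [-0.1, 1.9, 6.1]
grip_width: 0.0152
grip_force: 40.0
```

Contact is felt. I'll ease off half a millimetre, release and rise.

Emit:
move_arm(
  motion="-1 0 0 -0.003 0; -1 0 0 -0.003 0; -0.4 0 0 -0.003 0; -0.2 0 0 -0.003 0; 0.2 0 0 -0.003 0; 0.6 0 0 -0.003 0; 0.6 0 0 -0.003 0; 0.6 0 0 -0.003 0; 0.6 0 0 -0.05 0; 0.6 0 0 -0.15 0; 0.6 0 0 -0.3 0; 0.6 0 0 -0.45 0",
)

```text
time: 10.38
position: [0.519, 0.3188, 0.2517]
tool_rot: [0.61, 0.792, -0.001, -0.001]
ft_force: [0.6, 0.7, 0.7]
grip_width: 0.068
grip_force: 0.0
```

Run:
```python
from h import *
o=robot.get_obs();print(o["position"],o["tool_rot"],o["ft_force"],o["grip_width"])
```

```text
[0.51895595 0.31876703 0.25169251] [ 6.10124013e-01  7.92305123e-01 -9.79076609e-04 -5.68247953e-04] [0.55001718 0.71454951 0.70425578] 0.06803966954027743
```

Emit:
move_arm(
  motion="1 -0.15 -0.05 0 0; 1 -0.32 -0.13 0 0; 1 -0.5 -0.2 0 0; 1 -0.68 -0.27 0 0; 1 -0.85 -0.34 0 0; 1 -1 -0.4 0 0",
)

```text
time: 10.88
position: [0.4928, 0.1033, 0.2518]
tool_rot: [0.61, 0.792, 0.0, 0.0]
ft_force: [1.1, -0.6, -0.1]
grip_width: 0.0866
grip_force: 0.0
```

Emit:
move_arm(
  motion="1 -0.17 -0.07 0 0; 1 -0.34 -0.13 0 0; 1 -0.5 -0.2 0 0; 1 -0.68 -0.27 0 0; 1 -0.85 -0.34 0 0; 1 -1 -0.4 0 0",
)

```text
time: 11.38
position: [0.4667, -0.1108, 0.2519]
tool_rot: [0.61, 0.792, -0.0, 0.001]
ft_force: [-0.5, -0.4, 0.1]
grip_width: 0.087
grip_force: 0.0
```

Emit:
move_arm(
  motion="1 -0.15 -0.06 0 0.03; 1 -0.3 -0.12 0 0.06; 1 -0.45 -0.18 0 0.1; 1 -0.615 -0.23 0 0.13; 1 -0.615 -0.23 0 0.17; 1 -0.615 -0.23 0 0.21; 1 -0.615 -0.23 0 0.25; 1 -0.615 -0.23 0 0.29; 1 -0.615 -0.23 0 0.332; 1 -0.615 -0.23 0 0.332; 1 -0.615 -0.23 0 0.332; 1 -0.615 -0.23 0 0.332",
)

```text
time: 12.38
position: [0.4541, -0.2392, 0.2513]
tool_rot: [0.923, 0.384, 0.0, 0.0]
ft_force: [0.5, 0.6, -0.4]
grip_width: 0.0873
grip_force: 0.0
```

Run:
```python
from h import *
o=robot.get_obs();print(o["position"],o["tool_rot"])
ims=[]
for n in("scene","top","wrist"):
    p,d,m=cam(n);P=pts(d,m);ims.append(p)
    def circ(c,r,lo,hi):
        w=(np.hypot(P[...,0]-c[0],P[...,1]-c[1])<r)&(P[...,2]>lo)&(P[...,2]<hi);k=P[w]
        if len(k)<20: return len(k)
        return len(k),cv2.minEnclosingCircle(k[:,:2].astype(np.float32)),k[:,2].max()
    print(n,"can",circ((.522,.316),.075,.09,.115),"pot",circ((.453,-.24),.045,.038,.055))
s=cv2.resize(ims[0][200:390,320:500],(400,422));w=cv2.resize(ims[2],(400,300));w=cv2.copyMakeBorder(w,0,122,0,0,0)
save("c4.png",np.hstack([s,w]))
```

```text
[ 0.45410383 -0.23921664  0.25133845] [9.23195822e-01 3.84329820e-01 7.40015915e-05 2.41508012e-04]
scene can (1679, ((0.5223132371902466, 0.31584304571151733), 0.05720922350883484), np.float64(0.11498495688901778)) pot (145, ((0.4537859559059143, -0.23914431035518646), 0.03500671684741974), np.float64(0.05050636643065609))
top can (1114, ((0.5211941003799438, 0.3118842542171478), 0.055545054376125336), np.float64(0.11481062372035544)) pot (25, ((0.4708501994609833, -0.22229725122451782), 0.01690395176410675), np.float64(0.04873373839951878))
wrist can 0 pot (623, ((0.4537314772605896, -0.24081219732761383), 0.031147854402661324), np.float64(0.04759544907224256))
```

View pics/c4.png

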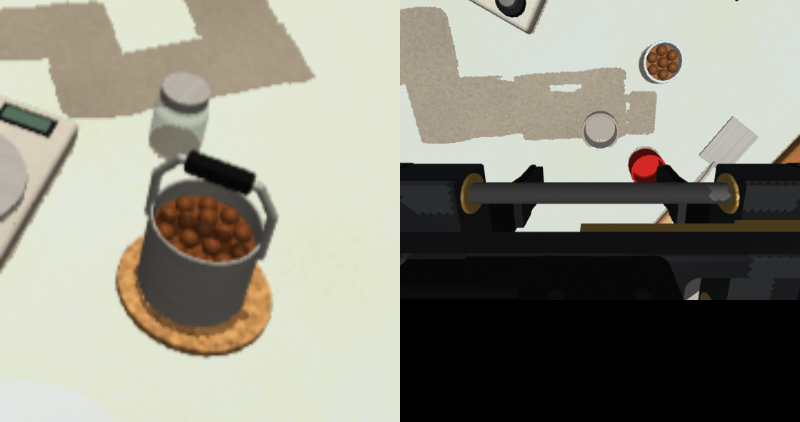

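The canister stands upright and wholly on the trivet. The wrist view confirms the pot is empty and centred under the gripper: (0.4537, −0.2408) by depth, with the TCP 1 mm away. The red and full pots are clear, so I'll descend.

Emit:
move_arm(
  motion="1 0 0 0.1 0; 1 0 0 0.25 0; 1 0 0 0.4 0; 1 0 0 0.55 0; 1 0 0 0.7 0; 1 0 0 0.85 0; 1 0 0 0.95 0; 1 0 0 1 0; 1 0 0 1 0",
)

```text
time: 13.28
position: [0.453, -0.2384, 0.049]
tool_rot: [0.924, 0.383, -0.001, -0.002]
ft_force: [-1.0, -0.8, 0.6]
grip_width: 0.0874
grip_force: 0.0
```

Emit:
move_arm(
  motion="1 0 0 0.05 0; 1 0 0 0.1 0; 1 0 0 0.15 0; 1 0 0 0.155 0; 1 0 0 0.155 0; -1 0 0 0.155 0; -1 0 0 0.155 0; -1 0 0 0.155 0; -1 0 0 0.155 0; -1 0 0 0.155 0; -1 0 0 0.155 0; -1 0 0 0.155 0",
  newtons=15,
)

```text
time: 14.28
position: [0.4543, -0.2394, 0.0203]
tool_rot: [0.924, 0.383, 0.0, 0.0]
ft_force: [-0.5, 0.1, 3.0]
grip_width: 0.0618
grip_force: 15.0
```

Emit:
move_arm(
  motion="-1 0 0 -0.02 0; -1 0 0 -0.06 0; -1 0 0 -0.13 0; -1 0 0 -0.22 0; -1 0 0 -0.32 0; -1 0 0 -0.42 0; -1 0 0 -0.5 0; -1 0 0 -0.56 0; -1 0 0 -0.6 0; -1 0 0 -0.6 0",
)

```text
time: 15.12
position: [0.4548, -0.2397, 0.1418]
tool_rot: [0.924, 0.383, 0.001, 0.002]
ft_force: [0.7, -0.2, -0.9]
grip_width: 0.0618
grip_force: 15.0
```

Emit:
move_arm(
  motion="-1 0.02 -0.01 0 0; -1 0.06 -0.02 0 0; -1 0.12 -0.04 0 0; -1 0.2 -0.07 0 0; -1 0.28 -0.1 0 0; -1 0.37 -0.13 0 0; -1 0.46 -0.17 0 0; -1 0.55 -0.2 0 0; -1 0.63 -0.23 0 0; -1 0.71 -0.26 0 0; -1 0.77 -0.28 0 0; -1 0.8 -0.29 0 0",
)

```text
time: 16.12
position: [0.5262, -0.0825, 0.1392]
tool_rot: [0.923, 0.384, -0.0, -0.001]
ft_force: [0.5, 0.4, -2.0]
grip_width: 0.0618
grip_force: 15.0
```

Emit:
move_arm(
  motion="-1 0.04 -0.01 0 0; -1 0.1 -0.03 0 0; -1 0.17 -0.06 0 0; -1 0.26 -0.1 0 0; -1 0.35 -0.13 0 0; -1 0.45 -0.16 0 0; -1 0.55 -0.2 0 0; -1 0.64 -0.23 0 0; -1 0.71 -0.26 0 0; -1 0.76 -0.28 0 0; -1 0.79 -0.285 0 0; -1 0.79 -0.285 0 0",
)

```text
time: 17.12
position: [0.598, 0.0679, 0.1399]
tool_rot: [0.924, 0.384, 0.0, 0.0]
ft_force: [-0.5, 0.1, -2.0]
grip_width: 0.0618
grip_force: 15.0
```

Run:
```python
from h import *
o=robot.get_obs();print(o["position"],o["tool_rot"],o["ft_force"],o["grip_width"])
p,d,m=cam("scene");P=pts(d,m)
for v in range(255,315,6):
  k=P[v,250:350];k=k[(abs(k[:,2]-.045)<.006)];print(v,len(k),k[:1].round(3),k[-1:].round(3))
save("s5.png",cv2.resize(p[150:330,210:400],None,fx=3,fy=3))
```

```text
[0.59799665 0.06790875 0.1398575 ] [9.23532105e-01 3.83520984e-01 3.01362551e-04 1.26280871e-04] [-0.51260922  0.06638486 -1.96998106] 0.061779729930173104
255 0 [] []
261 30 [[ 0.596 -0.004  0.047]] [[0.52  0.07  0.044]]
267 56 [[0.621 0.001 0.048]] [[0.526 0.094 0.045]]
273 61 [[0.639 0.013 0.05 ]] [[0.539 0.113 0.048]]
279 62 [[0.652 0.023 0.046]] [[0.554 0.126 0.049]]
285 60 [[0.66  0.038 0.043]] [[0.565 0.135 0.044]]
291 38 [[0.667 0.055 0.042]] [[0.584 0.143 0.045]]
297 25 [[0.645 0.106 0.045]] [[0.603 0.142 0.04 ]]
303 0 [] []
309 0 [] []
```

View pics/s5.png

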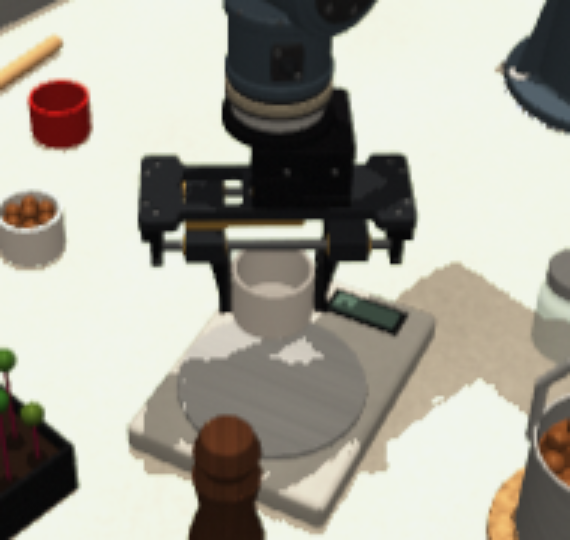

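The pot is held upright over the platform, and platform chords in the scene view centre on about (0.596, 0.069), so it is aligned. I'll lower it.

Emit:
move_arm(
  motion="-1 0 0 0.02 0; -1 0 0 0.06 0; -1 0 0 0.12 0; -1 0 0 0.18 0; -1 0 0 0.24 0; -1 0 0 0.29 0; -1 0 0 0.325 0; -1 0 0 0.345 0; -1 0 0 0.355 0; -1 0 0 0.36 0; -1 0 0 0.365 0; -1 0 0 0.365 0",
)

```text
time: 18.17
position: [0.5977, 0.0671, 0.0673]
tool_rot: [0.924, 0.383, 0.0, 0.0]
ft_force: [0.2, -0.2, -1.1]
grip_width: 0.0616
grip_force: 15.0
```

Emit:
move_arm(
  motion="-1 0 0 0.003 0; -1 0 0 0.006 0; -1 0 0 0.006 0; -1 0 0 0.006 0",
)

```text
time: 18.5
position: [0.5974, 0.0671, 0.0659]
tool_rot: [0.924, 0.383, 0.0, 0.0]
ft_force: [0.8, -0.1, -0.3]
grip_width: 0.0616
grip_force: 15.0
```

Emit:
move_arm(
  motion="-1 0 0 0.003 0; -1 0 0 0.005 0; -1 0 0 0.005 0; -1 0 0 0.005 0",
)

```text
time: 18.83
position: [0.5975, 0.0671, 0.0653]
tool_rot: [0.924, 0.383, 0.0, 0.0]
ft_force: [-1.9, 0.4, 4.0]
grip_width: 0.0615
grip_force: 15.0
```

Emit:
move_arm(
  motion="0.5 0 0 0 0; 0.7 0 0 0 0; 1 0 0 0 0; 1 0 0 0 0; 1 0 0 0 0; 1 0 0 0 0; 1 0 0 -0.05 0; 1 0 0 -0.15 0; 1 0 0 -0.3 0; 1 0 0 -0.45 0; 1 0 0 -0.6 0; 1 0 0 -0.6 0",
)

```text
time: 19.83
position: [0.6016, 0.067, 0.1919]
tool_rot: [0.924, 0.383, 0.006, 0.003]
ft_force: [1.2, 0.5, 0.2]
grip_width: 0.0869
grip_force: 0.0
```

Emit:
move_arm(
  motion="-1 -0.15 0 0 0; -1 -0.3 0 0 0; -1 -0.45 0 0 0; -1 -0.65 0 0 0; -1 -0.65 0 0 0; -1 -0.65 0 0 0; -1 -0.65 0 0 0; -1 -0.65 0 0 0; -1 -0.65 0 0 0",
)

```text
time: 20.58
position: [0.5066, -0.0243, 0.1849]
tool_rot: [0.923, 0.384, 0.0, 0.0]
ft_force: [-0.0, -0.2, 0.2]
grip_width: 0.0348
grip_force: 0.0
```

Run:
```python
from h import *
o=robot.get_obs();print(o["position"],o["tool_rot"],o["ft_force"],o["grip_width"])
ims=[]
for n in("scene","top","wrist"):
    p,d,m=cam(n);P=pts(d,m);ims.append(p)
    w=(np.hypot(P[...,0]-.597,P[...,1]-.067)<.06)&(P[...,2]>.08)&(P[...,2]<.1);k=P[w]
    print(n,"pot",len(k),cv2.minEnclosingCircle(k[:,:2].astype(np.float32)) if len(k) else 0,np.percentile(k[:,2],[5,50,95]) if len(k) else 0)
    w=(np.hypot(P[...,0]-.4965,P[...,1]+.0155)<.028)&(P[...,2]>.037)&(P[...,2]<.06);k=P[w]
    if len(k)>10: print("tare",len(k),cv2.minEnclosingCircle(k[:,:2].astype(np.float32)),k.mean(0),np.percentile(k[:,2],[5,50,95]))
print(robot.camera_model("wrist"))
save("wr6.png",ims[2])
save("c6.png",np.hstack([cv2.resize(ims[0][180:320,230:390],(400,350)),cv2.resize(ims[2],(400,350))]))
```

```text
[ 0.5065705  -0.02430362  0.1848736 ] [9.23459119e-01 3.83696413e-01 4.81309813e-04 2.93492181e-04] [-0.03405658 -0.17177987  0.22312143] 0.03480590995894146
scene pot 271 ((0.5957760810852051, 0.06720919162034988), 0.032117750495672226) [0.08111664 0.08893873 0.09358999]
tare 172 ((0.4955437183380127, -0.010928074829280376), 0.021662451326847076) [ 0.50025954 -0.00754892  0.04799556] [0.03987172 0.04616715 0.05619426]
top pot 50 ((0.6036192178726196, 0.08487733453512192), 0.023074695840477943) [0.08315798 0.09056427 0.09421957]
wrist pot 1663 ((0.5964365005493164, 0.06589488685131073), 0.03107243776321411) [0.08150636 0.09010297 0.09159758]
tare 1436 ((0.497090607881546, -0.013191268779337406), 0.020965278148651123) [ 0.49848194 -0.01212042  0.04735352] [0.0421541  0.04426738 0.05432695]
{'mtx': array([[315.55160424,   0.        , 279.52966401],
       [  0.        , 315.55160424, 203.58219925],
       [  0.        ,   0.        ,   1.        ]]), 'position': array([0.55467879, 0.02374279, 0.33847069]), 'attitude': array([ 0.91688619, -0.37897112, -0.04842809,  0.11556526])}
```

View pics/c6.png

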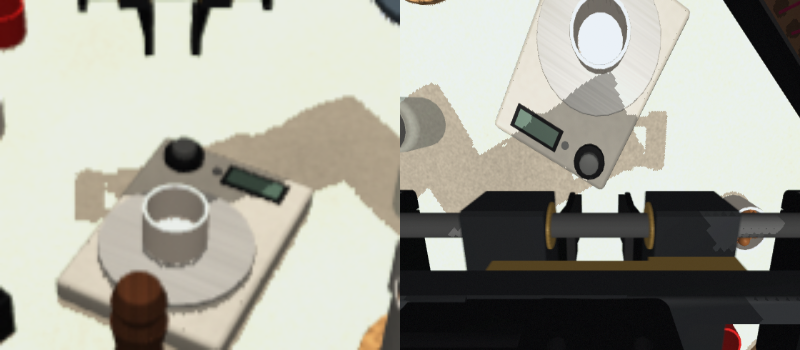

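The pot stands upright and free at about (0.596, 0.066), with its rim at z≈0.091. The tare button's housing is at (0.497, −0.013), with its disc top near z≈0.054. I'll shut the fingers and move over it.

Emit:
move_arm(
  motion="-1 0.005 -0.04 0 0; -1 0.005 -0.072 0.05 0; -1 0.005 -0.072 0.15 0; -1 0.005 -0.072 0.25 0; -1 0.005 -0.072 0.35 0; -1 0.005 -0.072 0.44 0; -1 0.005 -0.072 0.5 0; -1 0.005 -0.072 0.54 0; -1 0.005 -0.072 0.55 0; -1 0.005 -0.072 0.55 0; -1 0.005 -0.072 0.55 0",
)

```text
time: 21.65
position: [0.4964, -0.0139, 0.0752]
tool_rot: [0.924, 0.383, 0.0, 0.0]
ft_force: [-0.1, 0.7, 0.2]
grip_width: 0.0002
grip_force: 0.0
```

Emit:
move_arm(
  motion="-1 0 0 0.015 0; -1 0 0 0.03 0; -1 0 0 0.045 0; -1 0 0 0.055 0; -1 0 0 0.065 0; -1 0 0 0.065 0; -1 0 0 0.065 0",
)

```text
time: 22.23
position: [0.496, -0.0141, 0.0617]
tool_rot: [0.924, 0.383, -0.0, -0.0]
ft_force: [-0.9, 0.5, 1.7]
grip_width: 0.0003
grip_force: 0.7
```

Emit:
move_arm(
  motion="-1 0 0 0.005 0; -1 0 0 0.01 0; -1 0 0 0.015 0; -1 0 0 0.015 0; -1 0 0 0.015 0",
)

```text
time: 22.65
position: [0.496, -0.0141, 0.0588]
tool_rot: [0.924, 0.383, 0.0, 0.0]
ft_force: [-0.1, -0.1, 3.2]
grip_width: 0.0004
grip_force: 1.3
```

Emit:
move_arm(
  motion="-1 0 0 0.005 0; -1 0 0 0.01 0; -1 0 0 0.01 0; -1 0 0 0.01 0",
)

```text
time: 22.98
position: [0.496, -0.0141, 0.0568]
tool_rot: [0.924, 0.383, -0.0, -0.0]
ft_force: [-0.6, -0.7, 3.6]
grip_width: 0.0007
grip_force: 1.8
```

Emit:
move_arm(
  motion="-1 0 0 0.005 0; -1 0 0 0.01 0; -1 0 0 0.01 0; -1 0 0 0.01 0",
)

```text
time: 23.32
position: [0.4961, -0.014, 0.0562]
tool_rot: [0.924, 0.383, 0.0, 0.0]
ft_force: [-3.1, 0.7, 16.5]
grip_width: 0.0003
grip_force: 8.0
```

The button bottomed out after about 6 mm of travel. I'll release it and back off.

Emit:
move_arm(
  motion="-1 0 0 -0.02 0; -1 0 0 -0.06 0; -1 0 0 -0.12 0; -1 0 0 -0.22 0; -1 0 0 -0.35 0; -1 0 0 -0.5 0; -1 0 0 -0.65 0; -1 0 0 -0.8 0; -1 0 0 -0.8 0; -1 0 0 -0.8 0; -1 0 0 -0.8 0; -1 0 0 -0.8 0",
)

```text
time: 24.32
position: [0.4948, -0.0137, 0.2134]
tool_rot: [0.924, 0.383, -0.001, -0.001]
ft_force: [-0.0, -0.5, -0.1]
grip_width: 0.0004
grip_force: 0.0
```

Run:
```python
from h import *
o=robot.get_obs();print(o["position"],o["ft_force"],o["time"])
p,d,m=cam("scene");P=pts(d,m)
w=(np.hypot(P[...,0]-.4965,P[...,1]+.0135)<.02)&(P[...,2]>.037)&(P[...,2]<.065);print("tare z",np.percentile(P[w][:,2],[5,50,95]))
save("s7.png",p)
```

```text
[ 0.4948444  -0.01373394  0.21340701] [-0.01988511 -0.52931903 -0.12291055] 24.3167
tare z [0.04057037 0.04808847 0.05670381]
```

View pics/s7.png

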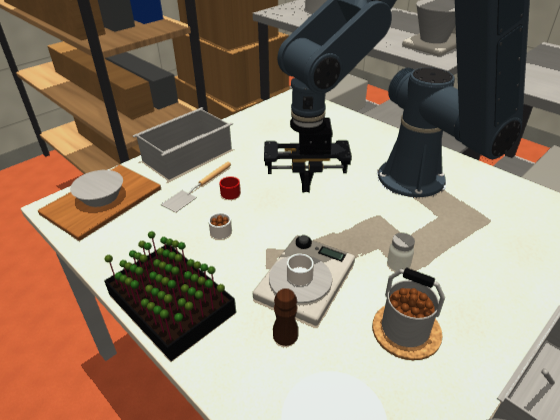

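The picture shows the canister on the trivet (410,315), the empty pot on the platform (299,270) and the tare button back up (303,242). The arm is clear and everything else is in place.

```bash
python3 -c "
from rig import robot
print(robot.hand_in())"
```

```text
the job is handed in; nothing more can be done
None
```

The job is handed in: the canister stands on the trivet, the empty pot is on the scale's platform, and the tare button was then pressed fully and released; I saw no spilled nuts and nothing else moved.

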